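# Clamp the larger tube offcut in the vise

### The job

Clamp the larger of the two square tube offcuts in the vise, ready to be dressed: lay it flat down on the two rails of the open vise, lengthwise along the jaws and about centred on them, then slide the loose jaw up until the tube is snug between both jaws. Let go of it all, and leave the smaller offcut where it lies.

Things in the scene. Friction and masses are not known exactly. Their poses are not given: they have to be found in the camera images.
- long_tube: The larger square tube offcut: dark mill-scale steel, 40 mm wide, 110 mm long, 40 mm high, 0.28 kg (varies), lying on the tray. Origin at the centre of its underside; its y axis runs along its length, z up.
- tube_mid (a point): The middle of the larger tube (20 mm above its underside), axes as the tube's.
- short_tube: The smaller square tube offcut, same dark steel, 30 mm wide, 80 mm long, 30 mm high; a bystander, to be left alone. Origin at the centre of its underside, y along its length.
- vise: The low dark-iron vise, bolted to the tray. Origin at the middle of its underside; x along the bed towards the fixed jaw. Bed 260 mm long in x, 76 wide (114 over its four feet), 14 high. Two bright seating rails run along x, 12 wide, at y = -24 and +24 mm, tops 20 mm above the tray; the work lies across them. Fixed jaw at the +x end, 45 mm thick; both jaws 80 wide, tops 50 mm above the tray.
- vise_seat (a point): The middle of the fixed jaw's bright face, at the height of the rail tops (20 mm above the tray), 83 mm from the vise's origin along x. Axes as the vise's: x points into the fixed jaw, so the clamping space and, beyond it, the sliding jaw lie on the -x side; y runs along the jaws, z up. The jaws rise 30 mm above this point.
- jaw (a joint): The vise's sliding jaw. Value = clear opening between the two jaw faces in m: 0 shut, 0.130 fully open. It is 38 mm thick, its flat back 38 mm behind its face; a round screw head 2 mm high lies on its top. It slides along the rails with about 5 N of drag and stays where left; pushed from behind it pushes the work before it against the fixed jaw.

How it is judged:
By the outcome, as a careful person would: the job done as asked, in the order asked, and still so for the second after the job is handed in, with the robot touching nothing.
It also fails if it takes over 48 s, if anything falls off the work surface, if the arm or the gripper's body presses on something with over 40 N, if the wrist force passes 120 N, or if a joint passes its speed limit or range.

### The arm

A 7-joint arm with a two-finger parallel gripper is mounted at the origin on a cart in front of the work surface, level with it; the furniture and walls round the work are solid. World frame = base frame: x ahead of the robot, y to its left, z up, the work surface at z = 0. Lengths are in m, angles in rad, forces in N, time in s.
With the tool pointing down it reaches from about 0.4 to 0.85 m from the base axis. Payload 10.4 kg.
Tool frame: the origin (TCP) lies at the very end of the fingers, on their centre line; the grasp point (between the pads) lies behind it (hold_point_z is the z of the grasp point in the tool frame, in m); z points along the fingers, x is the direction in which the jaws open and shut, and the axes are right-handed (so a half turn about z gives the same grasp; the last joint's range is limited). The gripper opens to 85 mm and grips with 20 to 120 N. Pads are 22 mm wide; open, the fingers measure 114 mm over their backs; the gripper's body (76 mm by 85 mm) begins 54 mm behind the grasp point. The pads swing forward as they close: fully open they stand 13 mm farther back than shut.
Start: joints at [1.128, 0.332, -0.065, 1.46, 0.022, 1.35, -0.088], TCP at [0.255, -0.571, 0.231] pointing down, gripper open.
Joint ranges: [-2.6, 2.6], [-0.5, 2.12], [-1.47, 1.34], [0.16, 2.42], [-1.27, 4.41], [0.06, 2.06], [-2.6, 2.6]. Speed limits (rad/s): [2.22, 2.22, 2.79, 2.79, 3.14, 3.14, 3.14].

### API

Orientations are given as a unit quaternion [w, x, y, z].
In Python, from bench import * gives the robot as it stands. Calls block until the motion is done:
- move_to(position, orientation): joint-space move of the TCP to a pose.
- move_linear(position, orientation=None, velocity=0.15, stop_force=None): straight line of the TCP; orientation=None keeps the orientation; velocity is the mean speed in m/s. With stop_force (N) it stops when the force on the tool has changed by that much, and returns True; else False.
- move_j(angles): joint-space move.
- release() and grasp(strength=None): open the fingers fully, or close them until they stop; strength is the grip in N (None keeps the last).
- sleep(seconds).
- inverse_kinematics(position, orientation): joint angles nearest the present ones, or None.
- get_image(name): name is "scene" or "top"; returns a dict with "pixels" (400x640x3 uint8, red, green, blue), "mtx" (3x3 intrinsics, pixels), "R" (3x3) and "t" (3): a world point X has camera coordinates R X + t. Camera axes: x right, y down, z forward; pixel columns grow to the right and rows downward; lengths in m; the calibration is good to about 2 mm. A picture is of the moment at which its call begins. There is no depth.
A pose or a line that the arm cannot do raises IKError and nothing moves.
- sign_off(): hands the job in, once; it reports no verdict.
Readings, each from a call of its own:
- read_t(): time.
- read_joint_pos(): joint angles.
- read_qd(): joint speeds.
- read_effort(): joint torques, N m.
- read_tool_pos(): TCP position.
- read_tool_rot(): TCP orientation.
- read_force(): force on the tool from outside, world axes, zero at the start.
- read_wrist_torque(): the same for the moment, N m.
- read_gripper_width(): finger opening in m.
Only numpy, scipy, OpenCV 4.12 (cv2) and the standard library are available. Lean on these libraries where they do the work, as an engineer would, in place of code of your own. Each camera call takes 0.05 s, during which the arm holds its last target. There are 200 camera calls.

## Working session

There is one attempt and no reset: what is moved stays moved. The work goes in short steps, each a Python script; the robot and the scene stay as the last script left them, time stands still between calls to the robot, and variables do not carry over. Pictures are saved under pics/ and viewed, about 8 in all and at most 12, crops included, and the job is handed in when it is done.

```bash
ls; mkdir -p pics; python3 - <<'E'
from bench import *
import cv2
for n in("scene","top"):
    im=get_image(n); cv2.imwrite(f"pics/{n}0.png",im["pixels"][:,:,::-1]); print(n,im["mtx"].tolist(),im["R"].tolist(),im["t"].tolist())
print(read_t(),read_tool_rot(),read_gripper_width())
try: print(hold_point_z)
except Exception as e: print(e)
E
```

```text
pics
scene [[516.2024478556622, 0.0, 314.09840120782513], [0.0, 516.2024478556622, 193.18002998647518], [0.0, 0.0, 1.0]] [[-0.6254120926374744, -0.7802759549803403, 0.005398931591795296], [-0.30948425857466594, 0.24169645823544292, -0.9196751142500987], [0.716295475399157, -0.5768468220905447, -0.3926430131388243]] [0.33791356560418634, 0.1960636045016512, 0.9608737424085961]
top [[412.19234283092345, 0.0, 321.8513277428989], [0.0, 412.19234283092345, 203.07212606384218], [0.0, 0.0, 1.0]] [[-0.01676524553496708, -0.9998560270603601, -0.0026175739195415174], [-0.9980648800239413, 0.01689187767782194, -0.05984279180747624], [0.05987839180328505, 0.0016092295018107652, -0.9982043821660285]] [0.001667655296624482, 0.5321826517153194, 1.1325549775698822]
0.1 [-3.22590784e-04  8.38926341e-01 -5.44244577e-01 -5.75209148e-04] 0.08542845909115422
-0.0187
```

View pics/top0.png

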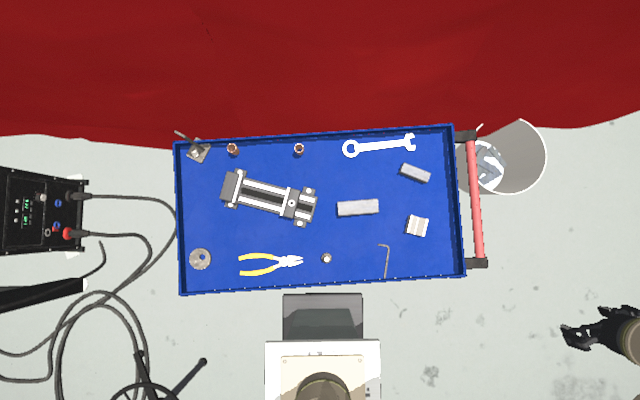

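View pics/scene0.png

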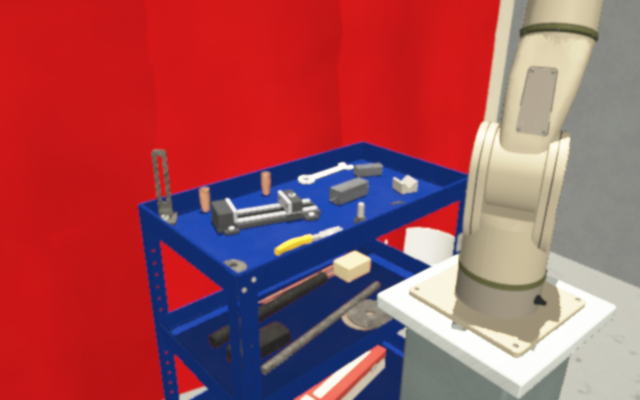

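Top view: the vise runs from (230,187), the fixed jaw, to (312,208), with the sliding jaw near (295,203) and apparently open. The larger tube is at (358,208) and the smaller at (415,172). I'll enlarge this.

```bash
python3 - <<'E'
import cv2
im=cv2.imread("pics/top0.png")
c=im[155:240,210:390]; cv2.imwrite("pics/c1.png",cv2.resize(c,None,fx=4.4,fy=4.4,interpolation=cv2.INTER_CUBIC))
E
```

```text
(no output)
```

View pics/c1.png

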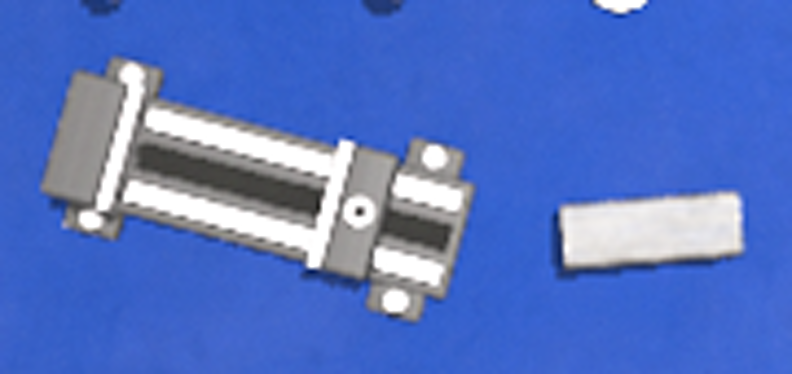

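Crop (4.4x, offset (210,155)): the jaw opening looks close to 130 mm. Fixed jaw outer corners are at (77,70) and (42,190), sliding jaw back corners at (395,152) and (362,278). The tube's top corners are at (563,207), (738,193), (743,252) and (567,267). Next I fit the poses.

```bash
cat > h.py <<'E'
import numpy as np
from scipy.spatial.transform import Rotation as Ro
def down(ang):  # tool z down, tool x at world yaw ang
    q=(Ro.from_euler('z',ang)*Ro.from_euler('x',np.pi)).as_quat()
    return [q[3],q[0],q[1],q[2]]
def pt(p,x,y,z=0):
    c,s=np.cos(p[2]),np.sin(p[2]); return np.array([p[0]+c*x-s*y,p[1]+s*x+c*y,z])
def proj(im,X):
    c=(im["R"]@np.array(X).T).T+im["t"]; u=c@im["mtx"].T; return u[:,:2]/u[:,2:]
E
cat > fit.py <<'E'
from bench import *
from h import *
from scipy.optimize import least_squares
im=get_image("top"); im={k:np.array(im[k]) for k in im}
px=lambda c:np.array(c)/4.4+[210,155]+(.5/4.4-.5)
J=.040
V=[(.128,-J,.05),(.128,J,.05),(-.130,-.038,.014),(-.130,.038,.014)]
Vp=px([(77,70),(42,190),(472,183),(440,297)])
def rv(q):
    X=[pt(q,*v) for v in V]+[pt(q,.083-q[3],y,.05) for y in(-J,J)]+[pt(q,.045-q[3],y,.05) for y in(-J,J)]
    return (proj(im,X)-np.vstack([Vp,px([(343,140),(307,268),(395,152),(362,278)])])).ravel()
r=least_squares(rv,[.53,.12,1.3,.12]); print("vise",r.x.tolist(),np.round(r.fun,1))
tp=px([(563,207),(738,193),(743,252),(567,267)])
rt=lambda q:(proj(im,[pt(q,x,y,.04) for x,y in((-.02,.055),(-.02,-.055),(.02,-.055),(.02,.055))])-tp).ravel()
# local x toward -world x? image down = -x world
rt2=lambda q:(proj(im,[pt(q,x,y,.04) for x,y in((.02,.055),(.02,-.055),(-.02,-.055),(-.02,.055))])-tp).ravel()
r2=least_squares(rt2,[.53,-.08,0]); print("tube",r2.x.tolist(),np.round(r2.fun,1))
# check: bright blob
t,v=r2.x,r.x
for a in(0,np.pi):
    print(a,inverse_kinematics(pt(t,0,0,.15),down(t[2]+a)))
    print(a,inverse_kinematics(pt(v,.018,0,.15),down(v[2]+a)))
    print(a,inverse_kinematics(pt(v,-.11,0,.15),down(v[2]+a)))
# overlay on scene camera
import cv2
s=get_image("scene"); P=np.ascontiguousarray(s["pixels"][:,:,::-1])
sc={k:np.array(s[k]) for k in s}
def ov(img,c,pic,box,f,name):
    x0,y0,x1,y1=box; big=cv2.resize(pic[y0:y1,x0:x1],None,fx=f,fy=f,interpolation=cv2.INTER_CUBIC)
    def poly(X,col):
        u=((proj(c,X)+.5-[x0,y0])*f).astype(np.int32); cv2.polylines(big,[u],True,col,1)
    for z,col in((0,(0,255,255)),(.04,(0,255,0))): poly([pt(t,x,y,z) for x,y in((-.02,.055),(-.02,-.055),(.02,-.055),(.02,.055))],col)
    for x0_,x1_ in((.083,.128),(.045-v[3],.083-v[3])):
        poly([pt(v,x,y,.05) for x,y in((x0_,-J),(x1_,-J),(x1_,J),(x0_,J))],(0,255,0))
    poly([pt(v,x,y,.014) for x,y in((-.13,-.038),(.13,-.038),(.13,.038),(-.13,.038))],(0,255,255))
    return big
a=ov(None,im,np.ascontiguousarray(im["pixels"][:,:,::-1]),(210,155,390,235),4.4,'')
b=ov(None,sc,P,(200,165,380,245),4.4,'')
cv2.imwrite("pics/ov.png",np.vstack([a[:290],b[:300]]))
np.save("poses.npy",np.array([*t,*v]))
E
python3 fit.py
```

```text
vise [0.5511338273575522, 0.13914222718561092, 1.289182097670326, 0.12566811450320825] [-0.9 -0.7 -1.   0.3  0.9  0.1  1.   0.4 -0.8 -0.3 -0.5 -0.9  0.9  0.6
  0.5  0.5]
tube [0.5187937225128366, -0.10559197857459018, 0.06427349549241584] [-0.3 -0.5  0.1 -0.6  0.3  0.6 -0.   0.5]
0 [ 0.64904134  0.24010965 -0.60224759  1.79093893  0.14776209  1.15562711
  0.06461864]
0 [ 0.46872944  0.49590187 -1.05295824  1.65184409  0.44922439  1.25984096
  0.61543436]
0 [ 0.59498116  0.27149122 -0.84575062  1.80093712  0.22004114  1.16700081
  0.96931767]
3.141592653589793 [-0.93196832  0.43042671  1.29232329  1.86321967 -0.4468941   1.18983873
 -2.56695343]
3.141592653589793 [ 0.37096635  0.43314037 -0.90484146  1.65610428  0.35796887  1.22844553
 -2.46366955]
3.141592653589793 [ 0.48463539  0.24165583 -0.71367067  1.80572972  0.17193114  1.15714537
 -2.136571  ]
```

View pics/ov.png

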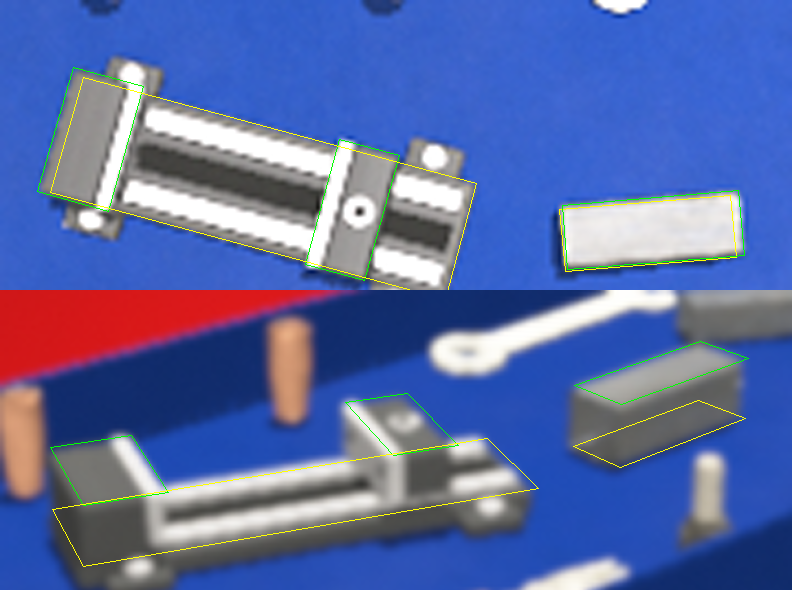

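Both overlays match within about 1 px, roughly 2 mm, and the opening is about 126 mm. I'll pick up the tube now.

```bash
cat > pick.py <<'E'
from bench import *
from h import *
import cv2
p=np.load("poses.npy"); t,v=p[:3],p[3:]
q=down(t[2])
move_to(pt(t,0,0,.12),q)
move_linear(pt(t,0,0,.010),velocity=.12,stop_force=15)
print(read_tool_pos()); grasp(50); print("w",read_gripper_width(),read_tool_pos())
move_linear(pt(t,0,0,.14),velocity=.15)
move_to(pt(v,.018,0,.14),down(v[2]))
print(read_gripper_width(),read_t(),read_tool_pos())
f=[]
for n in("top","scene"):
    im=get_image(n)["pixels"][:,:,::-1]; f.append(cv2.resize(im[140:250,200:380],None,fx=4.2,fy=2.7*4.2/4.2 if 0 else 2.7,interpolation=cv2.INTER_CUBIC) if 0 else cv2.resize(im[130:255,190:400] if n=="scene" else im[140:240,190:400],None,fx=2.6,fy=2.6,interpolation=cv2.INTER_CUBIC))
cv2.imwrite("pics/held.png",np.vstack(f))
E
python3 pick.py
```

```text
[ 0.51937678 -0.10564048  0.01070447]
w 0.03959230426848273 [ 0.51924195 -0.10567929  0.0105716 ]
0.038740644604167866 5.7833 [0.55638998 0.15448172 0.13937342]
```

View pics/held.png

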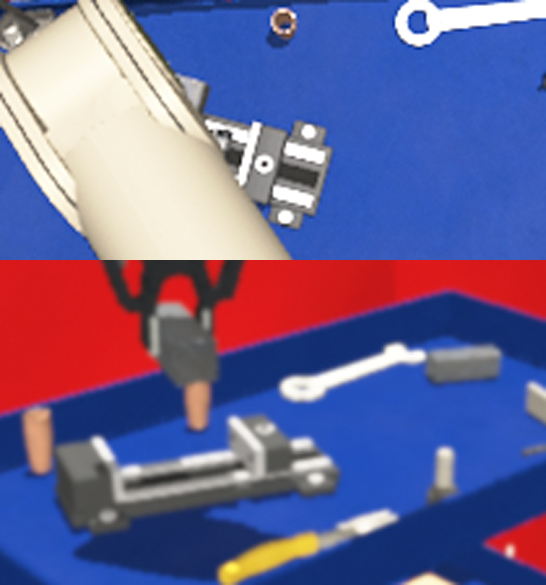

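The tube is held over the vise gap, seen at (180,345) in the lower panel, and the sliding jaw hasn't moved. It may be pitched, so I'll overlay a level model to check.

```bash
cat > ovh.py <<'E'
from bench import *
from h import *
import cv2
p=np.load("poses.npy"); v=p[3:]
im=get_image("scene"); P=im["pixels"][:,:,::-1]; b=(220,120,300,190);f=8
big=cv2.resize(P[b[1]:b[3],b[0]:b[2]],None,fx=f,fy=f,interpolation=cv2.INTER_CUBIC)
T=read_tool_pos(); z0=T[2]-.0105
q=[T[0],T[1],v[2]]
for z,c in((z0,(0,255,255)),(z0+.04,(0,255,0))):
    X=[pt(q,x,y,z) for x,y in((-.02,.055),(-.02,-.055),(.02,-.055),(.02,.055))]
    cv2.polylines(big,[((proj(im,X)+.5-[b[0],b[1]])*f).astype(np.int32)],True,c,1)
cv2.imwrite("pics/held2.png",big); print(read_force(),read_wrist_torque())
E
python3 ovh.py
```

```text
[ 0.03863133 -0.45797872 -2.56078624] [-0.00339951  0.00681355 -0.03682065]
```

View pics/held2.png

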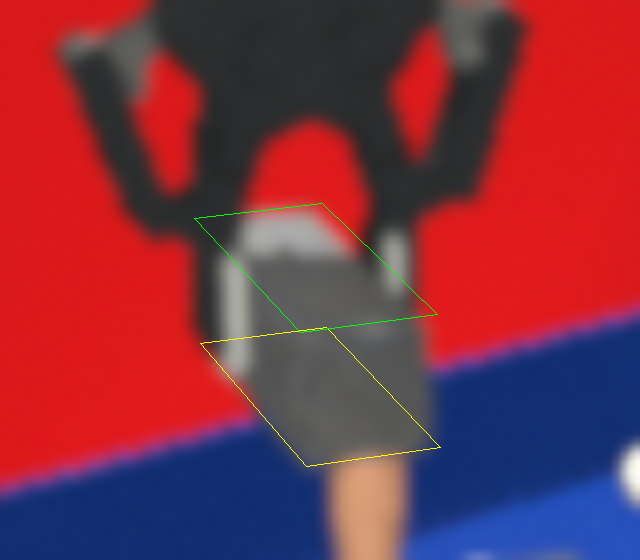

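The held tube matches the level model, with its near bottom edge at (305-440, 450-465), so it is level and centred. I'll lower it onto the rails.

```bash
cat > place.py <<'E'
from bench import *
from h import *
import cv2
p=np.load("poses.npy"); v=p[3:]
move_linear(pt(v,.020,0,.05),velocity=.12,stop_force=20)
hit=move_linear(pt(v,.020,0,.027),velocity=.03,stop_force=6)
print(hit,read_tool_pos(),read_force(),read_gripper_width())
release(); print(read_force())
move_linear(pt(v,.020,0,.14),velocity=.15)
move_to(pt(v,-.115,0,.14),down(v[2]+np.pi/2) if inverse_kinematics(pt(v,-.115,0,.14),down(v[2]-np.pi/2)) is None else down(v[2]-np.pi/2))
grasp(30)
print(read_t(),read_tool_pos(),read_joint_pos())
f=[]
for n,b in(("top",(190,140,400,240)),("scene",(190,130,400,255))):
    im=get_image(n)["pixels"][:,:,::-1]; f.append(cv2.resize(im[b[1]:b[3],b[0]:b[2]],None,fx=2.6,fy=2.6,interpolation=cv2.INTER_CUBIC))
cv2.imwrite("pics/placed.png",np.vstack(f))
E
python3 place.py
```

```text
True [0.55647556 0.1582211  0.03060271] [-1.13141163 -0.66450096  6.49989707] 0.039174325892296094
[-0.05254918  1.27872274 -0.01727933]
10.7417 [0.51917373 0.02867046 0.14001481] [ 0.40430748  0.2306172  -0.61056122  1.82482714  0.14537669  1.13079691
 -0.5375225 ]
```

View pics/placed.png

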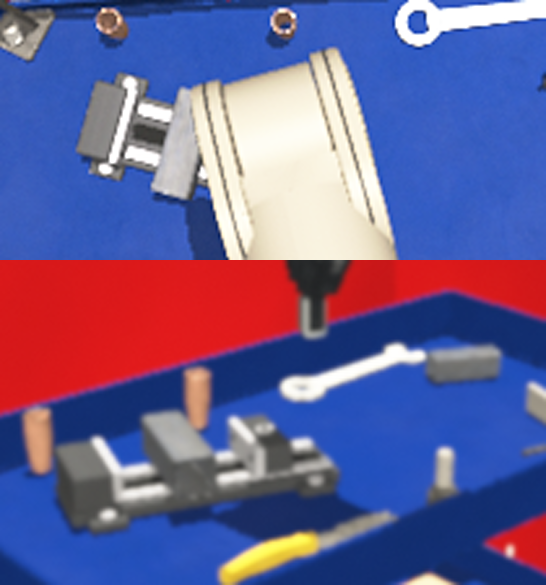

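The tube lies flat on the rails, parallel to the jaws, at about (178,145) in the top panel. The gripper is clear, so I'll push the jaw up.

```bash
cat > push.py <<'E'
from bench import *
from h import *
import cv2
p=np.load("poses.npy"); v=p[3:]
loc=lambda:(np.array([[np.cos(v[2]),np.sin(v[2])],[-np.sin(v[2]),np.cos(v[2])]])@(np.array(read_tool_pos())[:2]-v[:2])).round(4)
print(move_linear(pt(v,-.115,0,.032),velocity=.1,stop_force=15),read_tool_pos())
print(move_linear(pt(v,-.03,0,.032),velocity=.05,stop_force=25),loc(),read_force())
print(move_linear(pt(v,.012,0,.032),velocity=.025,stop_force=22),loc(),read_force(),read_t())
sleep(.3);print(read_force(),loc())
x,y=loc()
move_linear(pt(v,x-.02,y,.032),velocity=.05)
move_linear(pt(v,x-.02,y,.15),velocity=.15)
move_to([.4,-.3,.25],down(0))
print(read_t(),read_force())
f=[]
for n,b in(("top",(205,160,325,232)),("scene",(205,170,325,235))):
    im=get_image(n)["pixels"][:,:,::-1]; f.append(cv2.resize(im[b[1]:b[3],b[0]:b[2]],None,fx=4.3,fy=4.3,interpolation=cv2.INTER_CUBIC))
cv2.imwrite("pics/pushed.png",np.vstack(f))
E
python3 push.py
```

```text
False [0.51968762 0.02869672 0.03263103]
False [-0.0308 -0.    ] [-3.27271676 -6.70677285  3.9588382 ]
True [-0.006   0.0001] [-0.86118996 -0.48538879  0.67885713] 15.025
[ 0.5376113   0.57100515 -0.33762856] [-0.0065  0.0002]
18.45 [-0.67759771  1.26091489  0.70886831]
```

View pics/pushed.png

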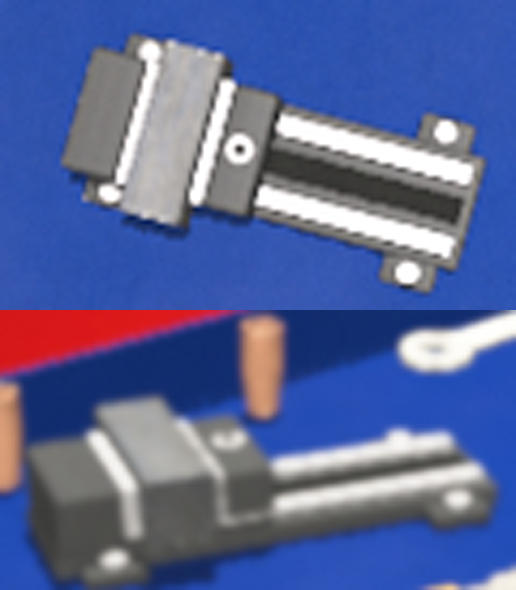

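In the picture the tube lies between the jaws with no visible gap. The push stalled at x=-6.0 mm, which matches a 40 mm opening. I'll push once more, gently, to confirm it's snug.

```bash
cat > push2.py <<'E'
from bench import *
from h import *
import cv2
p=np.load("poses.npy"); v=p[3:]
loc=lambda:(np.array([[np.cos(v[2]),np.sin(v[2])],[-np.sin(v[2]),np.cos(v[2])]])@(np.array(read_tool_pos())[:2]-v[:2])).round(4)
move_to(pt(v,-.03,0,.14),down(v[2]-np.pi/2))
print(move_linear(pt(v,-.03,0,.032),velocity=.1,stop_force=15))
print(move_linear(pt(v,-.010,0,.032),velocity=.03,stop_force=15),loc(),read_force())
for x in np.arange(-.009,.004,.0005):
    h=move_linear(pt(v,x,0,.032),velocity=.01,stop_force=28); a=loc(); F=np.hypot(*read_force()[:2])
    print(round(x,4),h,a,round(F,1))
    if h or F>20: break
x,y=loc()
move_linear(pt(v,x-.02,y,.032),velocity=.05)
move_linear(pt(v,x-.02,y,.15),velocity=.15)
move_to([.4,-.3,.25],down(0)); release()
print(read_t())
f=[]
im=get_image("top")["pixels"][:,:,::-1]; f=[cv2.resize(im[160:232,205:325],None,fx=4.3,fy=4.3,interpolation=cv2.INTER_CUBIC)]
im=get_image("scene")["pixels"][:,:,::-1]; f.append(cv2.resize(im[130:260,190:420],(516,292)))
cv2.imwrite("pics/final.png",np.vstack(f))
E
python3 push2.py
```

```text
False
False [-0.0101  0.    ] [0.61625646 0.56495224 0.42017642]
-0.009 False [-0.009 -0.   ] 0.6
-0.0085 False [-0.0085 -0.    ] 0.3
-0.008 False [-0.0079  0.    ] 1.3
-0.0075 False [-0.0074  0.    ] 0.5
-0.007 False [-0.007 -0.   ] 1.3
-0.0065 False [-0.0065  0.    ] 0.5
-0.006 False [-0.006  0.   ] 0.3
-0.0055 False [-0.0057 -0.    ] 0.8
-0.005 False [-0.0057 -0.    ] 5.5
-0.0045 False [-0.0057 -0.    ] 8.7
-0.004 False [-0.0057 -0.    ] 10.0
-0.0035 False [-0.0056 -0.    ] 12.5
-0.003 False [-0.0056 -0.    ] 13.6
-0.0025 False [-0.0056 -0.0001] 14.9
-0.002 False [-0.0056 -0.0001] 17.4
-0.0015 False [-0.0056 -0.    ] 20.6
30.2417
```

View pics/final.png

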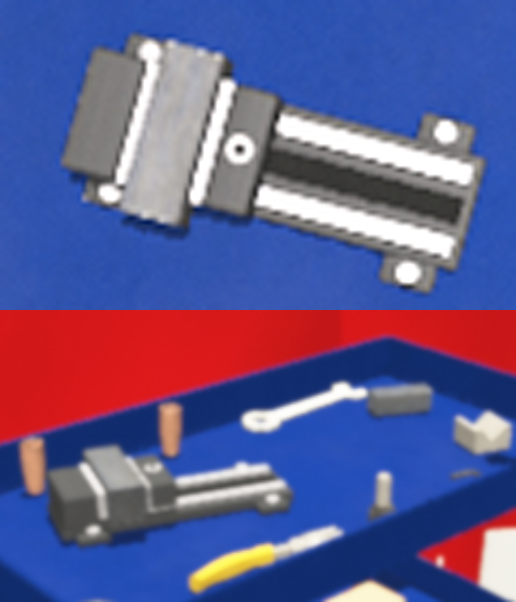

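The jaw held still at -5.6 mm under 20 N, well above its 5 N drag, so the tube is snug. The picture shows the tube clamped flat and centred, and the small offcut undisturbed. Handing in.

```bash
python3 -c "
from bench import *
print(sign_off(),read_t())"
```

```text
the job is handed in; nothing more can be done
the job is handed in; nothing more can be done
```

The larger tube is clamped in the vise and the job is handed in at about 30 s on the robot's clock, under the 48 s limit. I laid the tube flat across both rails, lengthwise along the jaws and about centred. I then let go and pushed the sliding jaw up from behind with the closed fingers.

- **Snug:** on a second push the jaw held still at 20 N, against about 5 N of drag. Where it stopped agrees with a jaw opening of about 40 mm, the width of the tube.
- **Position:** the last pictures show the tube flat, parallel to the jaws, about centred and with no visible gap. My position measurements are good to about 2 mm, so I couldn't measure a gap smaller than that in the pictures.
- **The rest:** the smaller offcut still lies where it was, the arm is clear of everything, and the gripper is open.

No check failed. The camera fit put the open jaw at about 126 mm, near the stated 130 mm maximum.

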